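# Hang the hooked washing carrier on the lipped conveyor rail

### The arm

A 7-joint arm with a two-finger parallel gripper is mounted at the origin on the work surface. World frame = base frame: x ahead of the robot, y to its left, z up, the work surface at z = 0. Lengths are in m, angles in rad, forces in N, time in s.
With the tool pointing down it reaches from about 0.425 to 0.95 m from the base axis. Payload 4.7 kg.
Tool frame: the origin (TCP) lies at the very end of the fingers, on their centre line; the grasp point (between the pads) lies 19 mm behind it; z points along the fingers, y is the line along which they close (so a half turn about z gives the same grasp; the last joint's range is limited). The gripper opens to 85 mm and grips with 20 to 120 N. Pads are 22 mm wide; open, the fingers measure 114 mm over their backs; the gripper's body (76 mm by 85 mm) begins 54 mm behind the grasp point. The pads swing forward as they close: fully open they stand 13 mm farther back than shut.
Start: joints at [-1.276, 0.469, -0.049, 1.532, 0.024, 1.141, -0.082], TCP at [0.215, 0.64, 0.192] pointing down, gripper open.
Joint ranges: [-2.59, 2.59], [-0.33, 1.99], [-1.39, 1.29], [0.1, 2.45], [-1.04, 4.18], [0.21, 1.99], [-2.66, 2.66]. Speed limits (rad/s): [2.57, 2.57, 3.14, 3.14, 3.14, 3.14, 3.14].

### API

Orientations are given as a rotation vector (axis times angle).
In Python, from plant import state, imaging, job, find_in, tip_of gives the robot as it stands.
- The arm moves only by the tool drive_tool, never from a script. Its argument "plan" is text: rows parted by semicolons, each of 6 numbers parted by spaces: the shift along the tool's x, y, z in cm, then the turn, a rotation vector about the tool's x, y, z in rad. In form: x y z wx wy wz; .... A call has 1 to 8 rows; each row is the pose to reach, as a shift and turn from the pose commanded when the call began, along the tool's axes at that moment; what a row does not reach only later rows make up. A row lasts 1/10 s, in which the tool goes at most 50 mm and 8.59 degrees, less where a joint would pass 70% of its speed; a pose out of reach is approached as far as the arm can. A call with a gripper value outside its range is refused whole. "grip" is the closure, from 0 (fully open) to 1 (shut), set as the call begins (left out, the last holds). The fingers move at their own pace and stop on an object; "grip_force" is the grip in N (left out, the last holds). Time passes only in rows, so rows that repeat a pose let the fingers close. It gives the time, the measured TCP pose, the force, the opening and the grip force at its end, in the units of the state.
- state(): the state, without advancing time (a new reading comes with each control period).
- imaging.camera(name): name is "side" or "top"; returns a dict with "frame" (400x640x3 uint8, red, green, blue), "mtx" (3x3 intrinsics, pixels), "view" (4x4, takes a point from world to camera coordinates). Camera axes: x right, y down, z forward; pixel columns grow to the right and rows downward; lengths in m; the calibration is good to about 2 mm. A picture is of the moment at which its call begins. There is no depth.
- job.sign_off(): hands the job in; it is judged then, once.
Trained networks look in the newest picture that a camera, given by its name, has taken for a name from the list of things; names that differ only in an ending like _2 or _b are one class to them, and where a whole thing is asked for, a point or a joint stands for the part that bears it (a point fixed in the world has none). Each returns a list of dicts, best first, with "confidence" (0 to 1); they miss things now and then, are a little off and sometimes report something else, mostly with a low value. They report only what shows in the picture. A call takes as long as a camera call.
- find_in(camera, thing): "xyz" ([x, y, z] in m, in world coordinates, good to about 4 mm: the middle of the surface that is visible of it).
- tip_of(camera, thing): "xyz" ([x, y, z] in m, in world coordinates, good to about 4 mm: a listed point, or the origin of a listed thing).
The state is a dict: "clock": time; "q": joint angles; "joint_velocities": joint speeds; "joint_torque": joint torques, N m; "ee_pos": TCP position; "eef_rot": TCP orientation; "contact_force": force on the tool from outside, world axes, zero at the start; "ft_torque": the same for the moment, N m; "opening": finger opening in m; "grip_force": force on a finger pad.
Only numpy, scipy, OpenCV 4.12 (cv2) and the standard library are available. Lean on these libraries where they do the work, as an engineer would, in place of code of your own. Each camera call takes 0.05 s, during which the arm holds its last target. There are 200 camera calls.

### The job

Two small steel carriers with a gear on them stand on the engine bench. Take the one with the hook at its top, lift it over the raised lip of the conveyor rail, and lower it until the hook is fully down behind the lip; only then let go, leaving it hanging square on the rail, clear of the bench, between the end stops. Leave the carrier without a hook where it stands.

Things in the scene. Friction and masses are not known exactly. Their poses are not given: they have to be found in the camera images.
- carrier_grip (a point): Centre of the grip tab (10 thick in x, 40 wide in y, 55 tall) atop the hooked steel carrier, 0.4 kg, 135 mm above its underside. Below the tab: a stem 6 thick, and an 80 mm square tray with a gear on the -x side. The hook points to +x (within 0.4 rad of world +x at the start): level crown, top 30 and underside 35 below this point, out to +34; its free gap spans +3 to +29 in x. z up.
- hook_tip (a point): Lower end of the down-turned tip of the same carrier's hook (tip 5 mm thick, 40 wide): 31.5 mm in +x from and 65 mm below the centre of the grip tab, 30 mm below the crown's underside. Axes as the carrier's.
- rail_lip (a point): Middle of the top edge of the fixed grey rail's lip: upright plate 6 mm thick, 340 long (y), 80 tall, top 170 above the bench. Behind it (+x, away from the robot): channel 40 wide, 44 deep; back wall 20 lower than the lip. End stops at y +-165 rise 30 above the lip. The crown hangs on this edge, tip behind, stem and tray on the robot's side; let go, it may lean some 15 degrees. z up.
- stand_grip (a point): Centre of the grip tab of the other carrier, to be left alone: same tray, gear, stem and tab, but no hook. 135 mm above its underside. Either carrier may stand on the left or the right.

How it is judged:
By the outcome, as a careful person would: the job done as asked, in the order asked, and still so for the second after the job is handed in, with the robot touching nothing.
It also fails if it takes over 42 s, if anything falls off the work surface, if the arm or the gripper's body presses on something with over 40 N, if the wrist force passes 120 N, or if a joint passes its speed limit or range.

## Working session

There is one attempt and no reset: what is moved stays moved. The work goes in short steps, Python scripts to look and compute and a tool call to move; the robot and the scene stay as the last step left them, time stands still between calls to the robot, and variables do not carry over. Pictures are saved under pics/ and viewed, at most 10 in all, crops included, and the job is handed in when it is done.

Besides the shell and the picture viewer there is one more tool, called after "Emit:" by a JSON object that holds its "op" and its "data", one argument or row to a line. drive_tool: Moves the arm, as the interface text tells. Its arguments: {"type":"object","properties":{"plan":{"type":"string"},"grip":{"type":"number"},"grip_force":{"type":"number"}},"required":["plan"]}

```bash
mkdir -p pics
python3 - <<'E'
from plant import state, imaging, job, find_in, tip_of
import cv2,numpy as np
s=state(); print(s['clock'],s['ee_pos'],s['eef_rot'],s['opening'])
fr=[]
for c in ("side","top"):
    im=imaging.camera(c); fr.append(im['frame'])
    print(c,np.round(im['mtx'],1).tolist(),np.round(im['view'],3).tolist())
    for t in ("carrier_grip","hook_tip","rail_lip","stand_grip"):
        print(c,t,[(np.round(d['xyz'],4).tolist(),round(d['confidence'],2)) for d in tip_of(c,t)[:3]])
v=np.vstack(fr); cv2.imwrite('pics/a.png',cv2.resize(v[:,:,::-1],(480,600)))
cv2.imwrite('pics/s.png',fr[0][:,:,::-1]);cv2.imwrite('pics/t.png',fr[1][:,:,::-1])
E
```

```text
0.0 [0.21456289 0.63928875 0.19056476] [-5.06280812e-01 -3.10032085e+00  3.07002327e-03] 0.08533408465103061
side [[446.8, 0.0, 315.0], [0.0, 446.8, 198.0], [0.0, 0.0, 1.0]] [[0.759, -0.651, -0.008, -0.427], [-0.392, -0.447, -0.804, 0.354], [0.52, 0.613, -0.595, 0.611], [0.0, 0.0, 0.0, 1.0]]
side carrier_grip [([0.4661, -0.2088, 0.1362], 0.75)]
side hook_tip [([0.4958, -0.2183, 0.0694], 0.7)]
side rail_lip [([0.6243, -0.0671, 0.1661], 0.91)]
side stand_grip [([0.49, 0.2266, 0.1345], 0.9)]
top [[408.8, 0.0, 321.9], [0.0, 408.8, 197.1], [0.0, 0.0, 1.0]] [[-0.014, -1.0, -0.002, 0.028], [-0.99, 0.014, -0.137, 0.584], [0.137, -0.0, -0.991, 0.927], [0.0, 0.0, 0.0, 1.0]]
top carrier_grip [([0.4643, -0.2071, 0.1317], 0.87)]
top hook_tip [([0.4941, -0.2166, 0.0706], 0.74)]
top rail_lip [([0.6194, -0.0676, 0.1694], 0.88)]
top stand_grip [([0.4876, 0.223, 0.1341], 0.72)]
```

View pics/s.png

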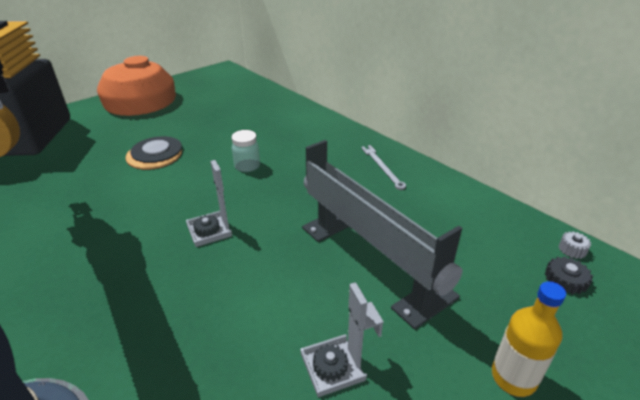

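View pics/t.png

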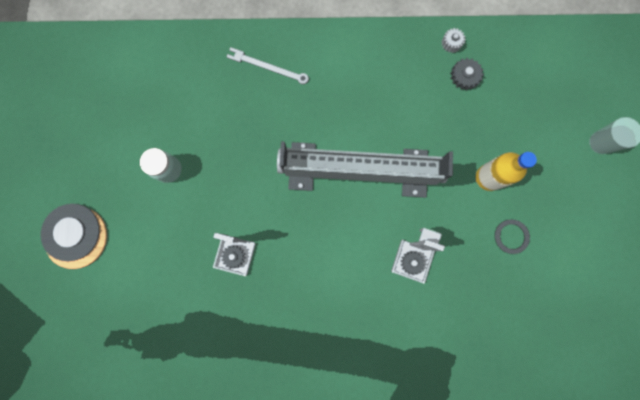

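The side picture shows the hooked carrier at about (358,320) and the plain one at (220,195), with the rail between them. The top picture shows the hooked one at (430,242), the plain one at (223,238) and the rail from (281,160) to (450,165). The networks agree with both. Next I get the yaw angles of the rail and the carrier.

```bash
cat > h.py <<'E'
from plant import state, imaging, job, find_in, tip_of
import cv2,numpy as np
from scipy.spatial.transform import Rotation as R
def ray(im,px,z):
    K,V=im['mtx'],im['view']; d=V[:3,:3].T@np.linalg.solve(K,[*px,1]); c=-V[:3,:3].T@V[:3,3]
    return (c+d*(z-c[2])/d[2]).round(4)
def to(xyz,yaw=None):
    "shift (cm) and turn in tool axes to reach xyz, tool straight down with tool y at yaw"
    s=state(); r=R.from_rotvec(s['eef_rot']); y=r.as_matrix()[:,1]
    if yaw is None: yaw=np.arctan2(y[1],y[0])
    Y=np.array([np.cos(yaw),np.sin(yaw),0]); Z=np.array([0,0,-1.]); 
    t=R.from_matrix(np.c_[np.cross(Y,Z),Y,Z])
    print(s['clock'],'at',s['ee_pos'].round(4),'shift',(r.inv().apply(np.array(xyz)-s['ee_pos'])*100).round(2),'turn',(r.inv()*t).as_rotvec().round(3))
E
python3 - <<'E'
from h import *
im=imaging.camera('top');f=im['frame'][:,:,::-1]
a=cv2.resize(f[140:200,270:470],(800,240),interpolation=cv2.INTER_CUBIC)
b=cv2.resize(f[220:290,380:480],(500,350),interpolation=cv2.INTER_CUBIC)
o=np.zeros((595,800,3),np.uint8);o[:240]=a;o[245:595,:500]=b
cv2.imwrite('pics/c.png',o)
to([.45,.25,.27],.3)
V=im['view']
for p in ([.622,.15,.17],[.622,-.15,.17],[.622,-.0676,.17]):
    q=im['mtx']@(V[:3,:3]@p+V[:3,3]);print(q[:2]/q[2])
E
```

```text
0.55 at [0.2147 0.6399 0.1916] shift [-34.71 -29.48  -7.84] turn [-0.    -0.     0.947]
[258.51843661 171.1077742 ]
[403.8417413  169.11827213]
[363.92659051 169.66471769]
```

View pics/c.png

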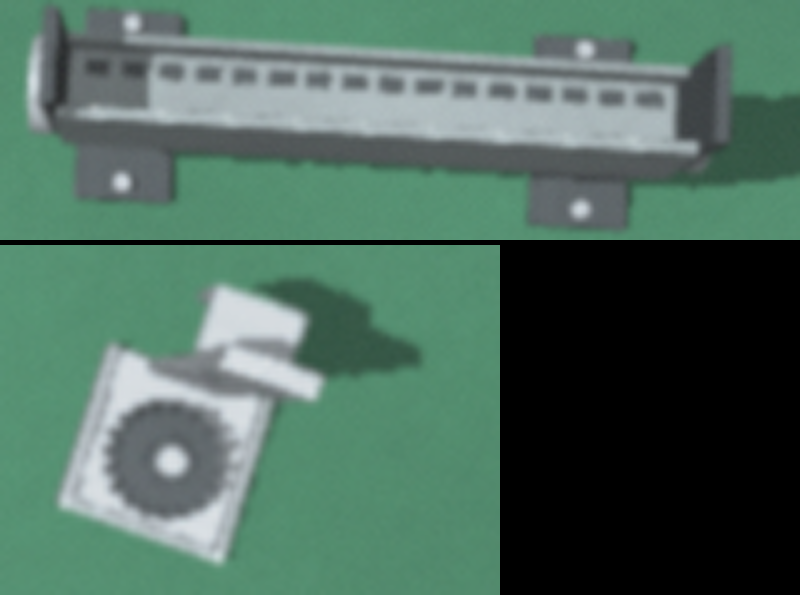

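The crop shows the lip edge running from image pixel (288.8,168.3) to (445,177.5). The carrier tab's top is centred near (434.6,245.6), and the hook is up-right of the tab, pointing +x and slightly −y.

Run:
```python
from h import *
im=imaging.camera('top')
A,B=ray(im,(288.8,168.3),.17),ray(im,(445,177.5),.17)
d=A-B; print(A,B,(A+B)/2,np.linalg.norm(d),'rail yaw',np.arctan2(-d[0],d[1]))
g=lambda x,y:(380+x/5,220+(y-245)/5)
P,Q=ray(im,g(224,357.5),.1625),ray(im,g(322,389),.1625);d=P-Q
print('tab',(P+Q)/2,np.linalg.norm(d),np.arctan2(-d[0],d[1]))
```

```text
[0.627  0.0875 0.17  ] [ 0.6032 -0.2339  0.17  ] [ 0.6151 -0.0732  0.17  ] 0.32228000248231353 rail yaw -0.07391611607268765
tab [ 0.46445 -0.20745  0.1625 ] 0.04130012106519786 -0.32787605205500864
```

Emit:
{"op": "drive_tool", "data": {
  "plan": "-2 -2 -4 0 0 0.1;-6 -5 -8 0 0 0.22;-11 -9 -8 0 0 0.35;-15 -13 -8 0 0 0.48;-19 -16.5 -8 0 0 0.6;-23 -19.5 -8 0 0 0.72;-27 -23 -8 0 0 0.84;-31 -26.5 -8 0 0 0.95",
  "grip": 0
}}

```text
clock: 1.4
ee_pos: [0.4042, 0.3237, 0.272]
eef_rot: [-1.874, -2.521, -0.002]
contact_force: [0.1, -0.0, -0.0]
opening: 0.0853
grip_force: 0.0
```

```bash
python3 -c "
from h import *
to([.465,-.208,.24],-.32)"
```

```text
1.4 at [0.4042 0.3237 0.272 ] shift [-52.67  -9.51   3.15] turn [ 0.001 -0.001  0.612]
```

Emit:
{"op": "drive_tool", "data": {
  "plan": "-4 1 0 0 0 0.05;-9 1 0 0 0 0.11;-14 0.5 0 0 0 0.17;-19 0 0 0 0 0.23;-24 -1 0 0 0 0.29;-29 -2.5 0 0 0 0.35;-34 -4 0 0 0 0.41;-39 -5.5 0 0 0 0.47"
}}

```text
clock: 2.2
ee_pos: [0.4645, -0.0574, 0.272]
eef_rot: [2.407, 2.018, 0.002]
contact_force: [1.0, -0.2, 0.4]
opening: 0.0856
grip_force: 0.0
```

```bash
python3 -c "
from h import *
to([.465,-.208,.24],-.32)"
```

```text
2.2 at [ 0.4645 -0.0574  0.272 ] shift [-14.82   2.67   3.18] turn [ 0.001 -0.001  0.145]
```

Emit:
{"op": "drive_tool", "data": {
  "plan": "-5 1 0 0 0 0.05;-10 2 1 0 0 0.1;-13 2.5 2 0 0 0.145;-14 2.6 2.8 0 0 0.145;-14 2.6 2.8 0 0 0.145"
}}

```text
clock: 2.7
ee_pos: [0.4651, -0.1996, 0.2428]
eef_rot: [-2.548, -1.836, 0.003]
contact_force: [-0.4, -0.1, 0.4]
opening: 0.0851
grip_force: 0.0
```

Run:
```python
from h import *
to([.465,-.208,.116],-.32)
for c in ('side','top'):
    im=imaging.camera(c); cv2.imwrite('pics/d_%s.png'%c,im['frame'][:,:,::-1])
    for t in ("carrier_grip","hook_tip","rail_lip"):
        print(c,t,[(np.round(d['xyz'],4).tolist(),round(d['confidence'],2)) for d in tip_of(c,t)[:2]])
```

```text
2.7 at [ 0.4651 -0.1996  0.2428] shift [-0.78  0.28 12.68] turn [-0.002  0.001 -0.002]
side carrier_grip [([0.4635, -0.2059, 0.138], 0.95)]
side hook_tip [([0.4946, -0.222, 0.071], 0.89)]
side rail_lip [([0.6233, -0.0696, 0.1721], 0.8)]
top carrier_grip [([0.464, -0.208, 0.1341], 0.66), ([0.4949, -0.2237, 0.0724], 0.62)]
top hook_tip [([0.4945, -0.2178, 0.0682], 0.84)]
top rail_lip [([0.6211, -0.0654, 0.1686], 0.83)]
```

Emit:
{"op": "drive_tool", "data": {
  "plan": "-0.8 0.2 1 0 0 0;-0.8 0.2 4 0 0 0;-0.8 0.2 7 0 0 0;-0.8 0.2 10 0 0 0;-0.8 0.2 12 0 0 0;-0.8 0.2 12.5 0 0 0;-0.8 0.2 12.5 0 0 0"
}}

```text
clock: 3.8
ee_pos: [0.4657, -0.2058, 0.1184]
eef_rot: [-2.544, -1.842, 0.001]
contact_force: [-0.0, -0.1, 0.4]
opening: 0.0855
grip_force: 0.0
```

Emit:
{"op": "drive_tool", "data": {
  "plan": "0 0 0 0 0 0;0 0 0 0 0 0;0 0 0 0 0 0;0 0 0 0 0 0;0 0 0 0 0 0;0 0 0 0 0 0;0 0 0 0 0 0;0 0 0 0 0 0",
  "grip": 0.75,
  "grip_force": 60
}}

```text
clock: 4.6
ee_pos: [0.4657, -0.206, 0.1185]
eef_rot: [-2.545, -1.842, 0.0]
contact_force: [-0.2, 0.3, -0.2]
opening: 0.0213
grip_force: 0.0
```

Run:
```python
from h import *
to([.465,-.208,.116],-.32)
im=imaging.camera('side'); cv2.imwrite('pics/e.png',cv2.resize(im['frame'][200:400,220:480,::-1],(780,600)))
```

```text
4.6 at [ 0.4657 -0.206   0.1185] shift [-0.21 -0.01  0.25] turn [-0.    -0.     0.002]
```

View pics/e.png

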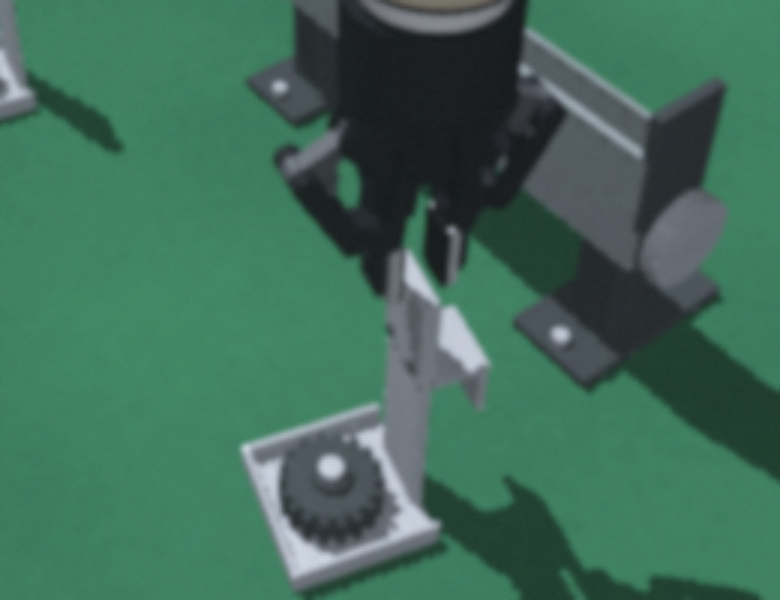

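Run:
```python
from h import *
im=imaging.camera('side');V=im['view'];f=cv2.resize(im['frame'][220:320,310:390,::-1],(480,600),interpolation=cv2.INTER_CUBIC)
def pr(p,c):
    q=im['mtx']@(V[:3,:3]@np.array(p)+V[:3,3]);q=q[:2]/q[2]
    u=((q-[310,220])*6).astype(int);cv2.circle(f,tuple(map(int,u)),4,c,-1);return u
print(pr(state()['ee_pos'],(0,0,255)))
c,s=np.cos(-.32),np.sin(-.32)
for x in(-.005,.005):
  for y in(-.02,.02):
    for z in(-.0275,.0275): pr([.4645+c*x-s*y,-.2075+s*x+c*y,.135+z],(255,0,0))
s_=state()['ee_pos']
for k in(-.0106,.0106): pr([s_[0]+c*k,s_[1]+s*k,s_[2]],(0,255,255))
cv2.imwrite('pics/f.png',f)
for cam in('side','top'):
  imaging.camera(cam)
  print([(np.round(d['xyz'],4),round(d['confidence'],2)) for d in tip_of(cam,'carrier_grip')[:2]])
```

```text
[273 554]
[(array([ 0.4631, -0.2073,  0.1381]), 0.68)]
[(array([ 0.4635, -0.2052,  0.1371]), 0.74)]
```

View pics/f.png

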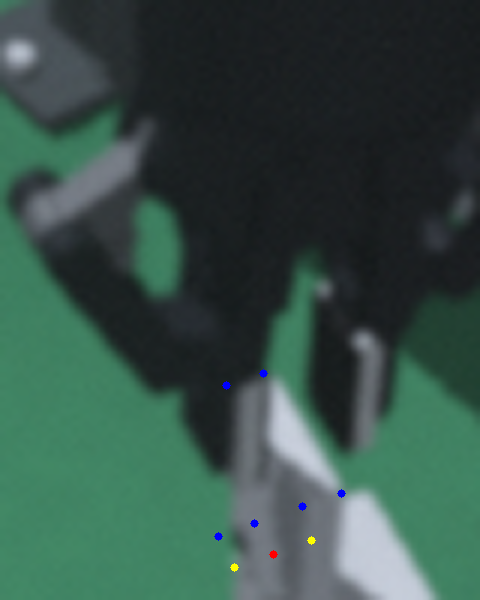

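Run:
```python
from h import *
im=imaging.camera('side');V=im['view'];K=im['mtx']
im2=imaging.camera('top')
def pr(f,im,p,c,o,s):
    V=im['view'];q=im['mtx']@(V[:3,:3]@np.array(p)+V[:3,3]);q=q[:2]/q[2]
    cv2.circle(f,tuple(((q-o)*s).astype(int).tolist()),3,c,-1)
c,s=np.cos(-.32),np.sin(-.32)
d=cv2.imread('pics/d_side.png')[150:350,270:430];d=cv2.resize(d,(480,600),interpolation=cv2.INTER_CUBIC)
for k in(-.043,0,.043):
  for z,col in((0,(0,0,255)),(.013,(0,255,255)),(.073,(255,255,0))): pr(d,im,[.4651+c*k,-.1996+s*k,.2428+z],col,[270,150],3)
t=cv2.resize(im2['frame'][200:300,390:490,::-1],(300,300),interpolation=cv2.INTER_CUBIC)
e=state()['ee_pos']
for k in(-.0106,0,.0106): pr(t,im2,[e[0]+c*k,e[1]+s*k,e[2]],(0,0,255),[390,200],3)
o=np.zeros((600,790,3),np.uint8);o[:,:480]=d;o[:300,490:]=t
cv2.imwrite('pics/g.png',o)
```

```text
(no output)
```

View pics/g.png

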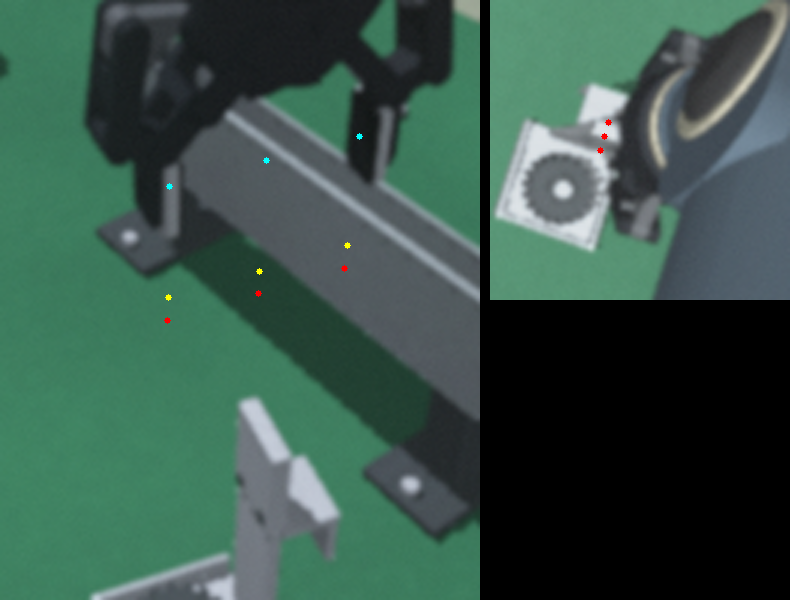

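The reported TCP projects about 28 mm below where the finger ends appear in both side pictures. At (220,470) and (345,450) in the crop, the fingers only just overlap the tab's top. Laterally they are centred. I lower in small steps and watch the force.

Emit:
{"op": "drive_tool", "data": {
  "plan": "0 0 0.3 0 0 0;0 0 0.6 0 0 0;0 0 0.9 0 0 0;0 0 1.2 0 0 0;0 0 1.2 0 0 0"
}}

```text
clock: 5.5
ee_pos: [0.4654, -0.2059, 0.106]
eef_rot: [-2.544, -1.841, 0.001]
contact_force: [0.5, -0.3, 0.2]
opening: 0.021
grip_force: 0.0
```

```bash
cat >> h.py <<'E'
def look(fn,box,s,cam='side',pts=()):
    im=imaging.camera(cam);x0,x1,y0,y1=box;V=im['view']
    f=cv2.resize(im['frame'][y0:y1,x0:x1,::-1],None,fx=s,fy=s,interpolation=cv2.INTER_CUBIC)
    for p in pts:
        q=im['mtx']@(V[:3,:3]@np.array(p)+V[:3,3]);q=q[:2]/q[2]
        cv2.circle(f,tuple(((q-[x0,y0])*s).astype(int).tolist()),3,(0,0,255),-1)
    cv2.imwrite(fn,f)
E
python3 - <<'E'
from h import *
s=state();print(s['ee_pos'],s['contact_force'])
c,q=np.cos(-.32),np.sin(-.32)
look('pics/i.png',(310,390,235,335),6,'side',[[.4645+c*x,-.2075+q*x,z] for x in(-.008,.01) for z in(.135,.115)])
E
```

```text
[ 0.46538785 -0.2058746   0.10597836] [ 0.46884587 -0.31847956  0.17216636]
```

View pics/i.png

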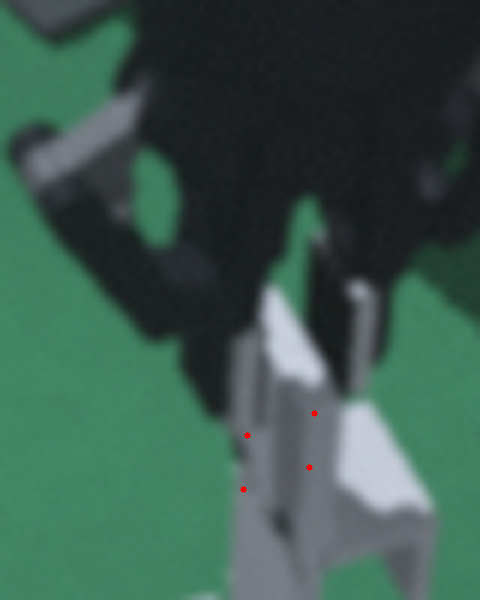

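The finger ends are now at (240,425) and (355,395) in the crop, which is about z 0.135. That is still about 29 mm above the reported height, and nothing is in contact. I continue down gently, testing force first.

Emit:
{"op": "drive_tool", "data": {
  "plan": "0 0 0.2 0 0 0;0 0 0.4 0 0 0;0 0 0.4 0 0 0"
}}

```text
clock: 5.85
ee_pos: [0.4656, -0.2059, 0.1023]
eef_rot: [-2.545, -1.841, 0.0]
contact_force: [-0.4, -0.2, 0.1]
opening: 0.0214
grip_force: 0.0
```

Emit:
{"op": "drive_tool", "data": {
  "plan": "0 0 0.3 0 0 0;0 0 0.6 0 0 0;0 0 0.9 0 0 0;0 0 1.1 0 0 0;0 0 1.1 0 0 0"
}}

```text
clock: 6.35
ee_pos: [0.4655, -0.2059, 0.0911]
eef_rot: [-2.545, -1.841, 0.001]
contact_force: [-0.5, 0.7, -0.3]
opening: 0.0215
grip_force: 0.0
```

Emit:
{"op": "drive_tool", "data": {
  "plan": "0 0 0 0 0 0;0 0 0 0 0 0;0 0 0 0 0 0;0 0 0 0 0 0;0 0 0 0 0 0;0 0 0 0 0 0",
  "grip": 1,
  "grip_force": 80
}}

```text
clock: 6.95
ee_pos: [0.4656, -0.206, 0.0914]
eef_rot: [-2.545, -1.841, 0.0]
contact_force: [0.2, -0.8, -2.9]
opening: 0.009
grip_force: 78.4
```

Run:
```python
from h import *
for cam in('side','top'):
  imaging.camera(cam)
  for t in('carrier_grip','hook_tip','rail_lip'): print(cam,t,[(np.round(d['xyz'],4).tolist(),round(d['confidence'],2)) for d in tip_of(cam,t)[:2]])
```

```text
side carrier_grip [([0.4618, -0.2042, 0.1371], 0.88)]
side hook_tip [([0.4946, -0.2158, 0.0703], 0.94)]
side rail_lip []
top carrier_grip [([0.4638, -0.2049, 0.1353], 0.67)]
top hook_tip [([0.4957, -0.215, 0.0708], 0.59), ([0.4643, -0.2066, 0.1348], 0.19)]
top rail_lip [([0.618, -0.0672, 0.1726], 0.83)]
```

Gripped (9 mm opening, 78 N). I lift.

Emit:
{"op": "drive_tool", "data": {
  "plan": "0 0 -1 0 0 0;0 0 -3 0 0 0;0 0 -6 0 0 0;0 0 -9 0 0 0;0 0 -12 0 0 0;0 0 -13 0 0 0;0 0 -13 0 0 0"
}}

```text
clock: 8.05
ee_pos: [0.4665, -0.2064, 0.2228]
eef_rot: [2.543, 1.841, 0.004]
contact_force: [0.3, 0.1, -4.9]
opening: 0.0085
grip_force: 78.2
```

Run:
```python
from h import *
for cam in('side','top'):
  imaging.camera(cam)
  for t in('carrier_grip','hook_tip','rail_lip'): print(cam,t,[(np.round(d['xyz'],4).tolist(),round(d['confidence'],2)) for d in tip_of(cam,t)[:2]])
s=state();print(s['contact_force'],s['opening'],s['grip_force'])
to([.56,-.065,.221],-.074)
```

```text
side carrier_grip [([0.4639, -0.2067, 0.2695], 0.76)]
side hook_tip [([0.4942, -0.2177, 0.2029], 0.94)]
side rail_lip []
top carrier_grip [([0.4619, -0.2086, 0.2638], 0.93)]
top hook_tip [([0.492, -0.2161, 0.1961], 0.62)]
top rail_lip [([0.6202, -0.0686, 0.1727], 0.78)]
[ 0.1057674  -0.70935702 -3.98314927] 0.008965665967957856 78.23099613189697
8.45 at [ 0.4653 -0.2059  0.2207] shift [16.35  4.59 -0.05] turn [-0.002  0.    -0.244]
```

Emit:
{"op": "drive_tool", "data": {
  "plan": "2 0.5 0 0 0 -0.04;5 1.5 0 0 0 -0.09;8 2.5 0 0 0 -0.14;11 3 0 0 0 -0.19;14 4 0 0 0 -0.244;16 4.6 0 0 0 -0.244;16.3 4.6 0 0 0 -0.244;16.3 4.6 0 0 0 -0.244"
}}

```text
clock: 9.25
ee_pos: [0.5605, -0.0645, 0.2211]
eef_rot: [-2.3, -2.14, 0.002]
contact_force: [-0.5, -0.6, -3.8]
opening: 0.0088
grip_force: 78.3
```

Run:
```python
from h import *
for cam in('side','top','top'):
  im=imaging.camera(cam)
  for t in('carrier_grip','hook_tip','rail_lip'): print(cam,t,[(np.round(d['xyz'],4).tolist(),round(d['confidence'],2)) for d in tip_of(cam,t)[:2]])
to([.6045,-.067,.221],-.074)
S=imaging.camera('side')['frame'][120:320,250:480,::-1];T=im['frame'][130:290,260:470,::-1]
o=np.zeros((560,800,3),np.uint8)
S=cv2.resize(S,(460,400),interpolation=cv2.INTER_CUBIC);o[:400,:460]=S
T=cv2.resize(T,None,fx=1.6,fy=1.6,interpolation=cv2.INTER_CUBIC);o[:T.shape[0],462:462+T.shape[1]]=T
cv2.imwrite('pics/j.png',o)
```

```text
side carrier_grip [([0.5551, -0.0636, 0.2687], 0.58)]
side hook_tip [([0.5941, -0.066, 0.2011], 0.9)]
side rail_lip [([0.6185, -0.0655, 0.1698], 0.7)]
top carrier_grip []
top hook_tip []
top rail_lip [([0.6193, -0.0671, 0.171], 0.71)]
top carrier_grip []
top hook_tip []
top rail_lip [([0.6181, -0.0664, 0.1701], 0.82)]
9.85 at [ 0.5603 -0.0658  0.2216] shift [0.2  4.41 0.06] turn [ 0. -0. -0.]
```

View pics/j.png

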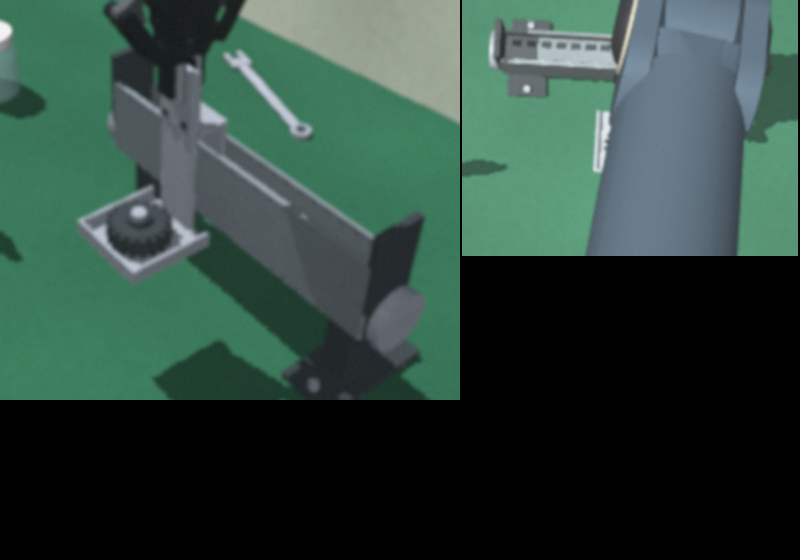

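The carrier hangs upright before the lip: tab at crop (185,110), hook at (215,125), square to the rail. Now over the lip.

Emit:
{"op": "drive_tool", "data": {
  "plan": "0 1 0 0 0 0;0 2 0 0 0 0;0 3 0 0 0 0;0 4 0 0 0 0;0 4.4 0 0 0 0;0 4.4 0 0 0 0;0 4.4 0 0 0 0"
}}

```text
clock: 10.6
ee_pos: [0.604, -0.069, 0.2213]
eef_rot: [-2.302, -2.137, 0.001]
contact_force: [-0.7, -0.6, -4.3]
opening: 0.0089
grip_force: 78.3
```

Run:
```python
from h import *
for cam in('side','side'):
  im=imaging.camera(cam)
  for t in('carrier_grip','hook_tip','rail_lip'): print(cam,t,[(np.round(d['xyz'],4).tolist(),round(d['confidence'],2)) for d in tip_of(cam,t)[:2]])
s=state();print(s['ee_pos'],s['contact_force'])
e=np.array([.9973,-.0739,0]);y=np.array([.0739,.9973,0]);g=np.array([s['ee_pos'][0]-.001,s['ee_pos'][1],s['ee_pos'][2]+.0445])
look('pics/k.png',(310,450,110,230),5,'side',[g+e*.034-y*.02-[0,0,.065],g+e*.034-y*.02-[0,0,.03],g-e*.003-y*.02-[0,0,.06],np.array([.6203,-.067,.17])-y*.05])
```

```text
side carrier_grip [([0.599, -0.0711, 0.2701], 0.75)]
side hook_tip [([0.6325, -0.0715, 0.2014], 0.67)]
side rail_lip [([0.621, -0.0663, 0.168], 0.68)]
side carrier_grip [([0.6023, -0.0698, 0.2689], 0.85)]
side hook_tip [([0.6364, -0.0738, 0.2001], 0.97)]
side rail_lip [([0.6218, -0.0645, 0.1683], 0.84)]
[ 0.60416692 -0.06876699  0.22164631] [ 0.56725279  0.08504301 -4.14965944]
```

View pics/k.png

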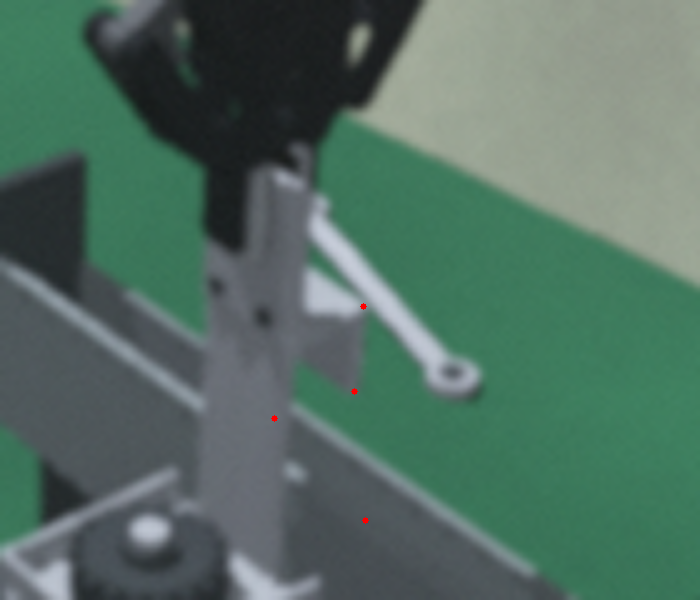

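The hook model matches the picture: its corners are at (365,312) and (356,391). The lip line passes through the predicted point (365,520). The lip therefore sits mid-gap, so I lower.

Emit:
{"op": "drive_tool", "data": {
  "plan": "0 0 1 0 0 0;0 0 2 0 0 0;0 0 3 0 0 0;0 0 4 0 0 0;0 0 4.6 0 0 0;0 0 5 0 0 0;0 0 5 0 0 0"
}}

```text
clock: 11.75
ee_pos: [0.604, -0.0688, 0.1709]
eef_rot: [-2.302, -2.137, 0.001]
contact_force: [-0.2, 0.7, -3.9]
opening: 0.0089
grip_force: 78.3
```

Emit:
{"op": "drive_tool", "data": {
  "plan": "0 0 0.3 0 0 0;0 0 0.6 0 0 0;0 0 0.8 0 0 0;0 0 0.8 0 0 0"
}}

```text
clock: 12.15
ee_pos: [0.6041, -0.0687, 0.1633]
eef_rot: [-2.302, -2.138, 0.0]
contact_force: [0.3, 0.8, -4.6]
opening: 0.0088
grip_force: 78.2
```

Run:
```python
from h import *
im=imaging.camera('side')
for t in('carrier_grip','hook_tip','rail_lip'): print(t,[(np.round(d['xyz'],4).tolist(),round(d['confidence'],2)) for d in tip_of('side',t)[:2]])
s=state();print(s['ee_pos'],s['contact_force'])
```

```text
carrier_grip [([0.5996, -0.0708, 0.2075], 0.82)]
hook_tip [([0.6349, -0.0746, 0.1428], 0.92), ([0.4862, 0.2229, 0.1335], 0.2)]
rail_lip [([0.6221, -0.0674, 0.1683], 0.7), ([0.4869, 0.224, 0.1311], 0.43)]
[ 0.60442058 -0.06885684  0.16369756] [-0.87860502  0.14842862 -3.93697949]
```

About 2–3 mm above seating. I bring the stem up near the lip so it hangs upright.

Emit:
{"op": "drive_tool", "data": {
  "plan": "0 0.2 0 0 0 0;0 0.4 0 0 0 0;0 0.6 0 0 0 0;0 0.7 0 0 0 0;0 0.8 0 0 0 0;0 0.8 0 0 0 0"
}}

```text
clock: 12.95
ee_pos: [0.6122, -0.0694, 0.1634]
eef_rot: [-2.302, -2.138, 0.0]
contact_force: [-0.4, -0.3, -2.9]
opening: 0.0087
grip_force: 78.3
```

Emit:
{"op": "drive_tool", "data": {
  "plan": "0 0.1 0 0 0 0;0 0.1 0 0 0 0;0 0.1 0 0 0 0"
}}

```text
clock: 13.25
ee_pos: [0.6124, -0.0695, 0.1633]
eef_rot: [-2.301, -2.137, 0.002]
contact_force: [-3.4, 0.3, -2.7]
opening: 0.0088
grip_force: 78.5
```

Stem contact is felt (-3.4 N). I back off 1.5 mm and lower to seat.

Emit:
{"op": "drive_tool", "data": {
  "plan": "0 -0.15 0 0 0 0;0 -0.15 0.1 0 0 0;0 -0.15 0.2 0 0 0;0 -0.15 0.2 0 0 0"
}}

```text
clock: 13.65
ee_pos: [0.6121, -0.0693, 0.1614]
eef_rot: [2.302, 2.137, 0.001]
contact_force: [-0.3, 1.3, -3.4]
opening: 0.0085
grip_force: 78.3
```

Emit:
{"op": "drive_tool", "data": {
  "plan": "0 0 0.1 0 0 0;0 0 0.1 0 0 0;0 0 0.1 0 0 0"
}}

```text
clock: 13.95
ee_pos: [0.6122, -0.0694, 0.1612]
eef_rot: [2.302, 2.138, 0.001]
contact_force: [-1.7, 0.5, 1.8]
opening: 0.0088
grip_force: 79.2
```

Seated: the rail now carries the weight. I confirm with a slight press, then a side picture.

Emit:
{"op": "drive_tool", "data": {
  "plan": "0 0 0.05 0 0 0;0 0 0.05 0 0 0"
}}

```text
clock: 14.15
ee_pos: [0.6122, -0.0694, 0.1611]
eef_rot: [2.302, 2.138, 0.002]
contact_force: [-2.8, 0.6, 6.0]
opening: 0.0088
grip_force: 79.8
```

Run:
```python
from h import *
im=imaging.camera('side')
for t in('carrier_grip','hook_tip','rail_lip'): print(t,[(np.round(d['xyz'],4).tolist(),round(d['confidence'],2)) for d in tip_of('side',t)[:2]])
s=state();print(s['ee_pos'],s['contact_force'],s['ft_torque'])
```

```text
carrier_grip [([0.608, -0.0708, 0.2062], 0.96)]
hook_tip [([0.6411, -0.0724, 0.143], 0.61), ([0.6109, -0.0712, 0.2044], 0.16)]
rail_lip [([0.6225, -0.0672, 0.1695], 0.57)]
[ 0.61218392 -0.06934703  0.16114694] [-4.34720056  1.83705427  5.27792572] [ 0.18839055  0.59531833 -0.01036753]
```

Hook fully down (tab at z≈0.205, as required). I release.

Emit:
{"op": "drive_tool", "data": {
  "plan": "0 0 0 0 0 0;0 0 0 0 0 0;0 0 0 0 0 0;0 0 0 0 0 0;0 0 0 0 0 0;0 0 0 0 0 0",
  "grip": 0.5
}}

```text
clock: 14.95
ee_pos: [0.6118, -0.0694, 0.16]
eef_rot: [-2.302, -2.138, 0.0]
contact_force: [-1.1, -0.3, 0.2]
opening: 0.0428
grip_force: 0.0
```

Emit:
{"op": "drive_tool", "data": {
  "plan": "0 0 -0.5 0 0 0;0 0 -2 0 0 0;0 0 -4 0 0 0;0 0 -6 0 0 0;0 0 -9 0 0 0;0 0 -12 0 0 0;0 0 -14 0 0 0;0 0 -14 0 0 0"
}}

```text
clock: 15.75
ee_pos: [0.6137, -0.0703, 0.3047]
eef_rot: [2.298, 2.134, 0.009]
contact_force: [1.1, -1.3, -0.6]
opening: 0.0423
grip_force: 0.0
```

Run:
```python
from h import *
for t in('carrier_grip','hook_tip','rail_lip','stand_grip'):
  imaging.camera('side'); print(t,[(np.round(d['xyz'],4).tolist(),round(d['confidence'],2)) for d in tip_of('side',t)[:2]])
look('pics/l.png',(280,480,100,300),3,'side')
s=state();print(s['ee_pos'],s['contact_force'])
```

```text
carrier_grip [([0.6078, -0.0693, 0.2083], 0.61)]
hook_tip [([0.6441, -0.0719, 0.1424], 0.73)]
rail_lip [([0.6236, -0.0662, 0.1701], 0.68)]
stand_grip [([0.4856, 0.2252, 0.1297], 0.73)]
[ 0.61144499 -0.06933571  0.29927142] [ 0.51525789 -0.42890579 -0.68199598]
```

View pics/l.png

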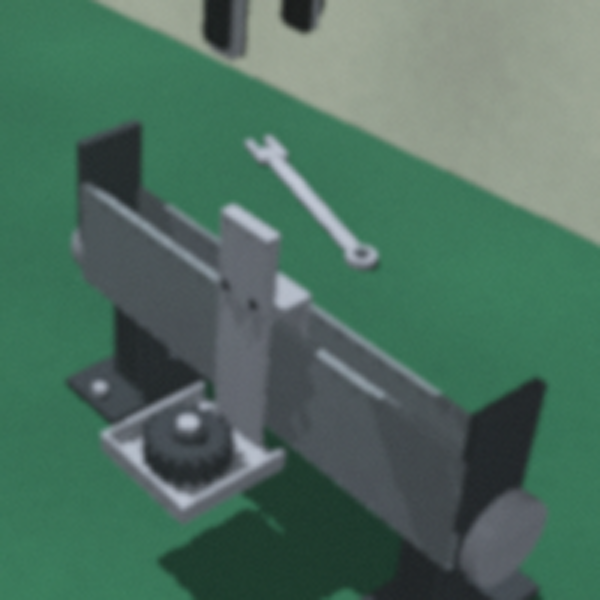

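The carrier hangs upright and square on the lip: tab at crop (250,250), hook behind the lip at (292,292), tray clear of the bench, between the end stops. The gripper is well clear and the plain carrier has not moved.

```bash
python3 -c "
from plant import job
print(job.sign_off())"
```

```text
the job is handed in; nothing more can be done
None
```

The job is handed in: the hooked carrier hangs square on the rail lip with its hook fully down, clear of the bench and between the end stops, and the plain carrier was left where it stood.

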